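Find the catch of the strongbox lock and draw its bolt

ROBOT

A 7-joint arm with a two-finger parallel gripper is mounted at the origin on a cart in front of the work surface, level with it; the furniture and walls round the work are solid. World frame = base frame: x ahead of the robot, y to its left, z up, the work surface at z = 0. Lengths are in m, angles in rad, forces in N, time in s.
With the tool pointing down it reaches from about 0.4 to 0.85 m from the base axis. Payload 10.4 kg.
Tool frame: the origin (TCP) lies between the finger pads; the fingertips stand manip.finger_overhang ahead of it and the grasp point (between the pads) lies 11 mm behind it (manip.finger_overhang is the distance from the TCP to the fingertips, in m); x points along the fingers, z is the direction in which the jaws open and shut, and the axes are right-handed (so a half turn about x gives the same grasp; the last joint's range is limited). The gripper opens to 85 mm and grips with 20 to 120 N. Pads are 22 mm wide; open, the fingers measure 114 mm over their backs; the gripper's body (76 mm by 85 mm) begins 54 mm behind the grasp point. The pads swing forward as they close: fully open they stand 13 mm farther back than shut.
Start: joints at [-1.223, 0.332, -0.065, 1.46, 0.022, 1.35, -0.088], TCP at [0.226, 0.583, 0.239] pointing down, gripper open.
Joint ranges: [-2.6, 2.6], [-0.5, 2.12], [-1.47, 1.34], [0.16, 2.42], [-1.27, 4.41], [0.06, 2.06], [-2.6, 2.6]. Speed limits (rad/s): [2.22, 2.22, 2.79, 2.79, 3.14, 3.14, 3.14].

INTERFACE

Orientations are given as a unit quaternion [x, y, z, w].
In Python, from workcell import get_obs, camera, workorder, manip gives the robot as it stands. The module is installed in compiled form; this text tells all that it offers.
- The arm moves only by the tool play_rows, never from a script. Its argument "increments" is text: rows parted by semicolons, each of 4 numbers parted by spaces: the shift along the tool's x, y, z in m, then the turn about the tool's x in rad. A call has 1 to 20 rows; each row shifts and turns the pose as measured when the row begins, along the tool's axes as they then stand; what a row does not reach is not made up. A row lasts 1/10 s, in which the tool goes at most 50 mm and 8.59 degrees, less where a joint would pass 70% of its speed; a pose out of reach is approached as far as the arm can. A call is refused whole if a number of a shift passes 0.05 or a number of a turn 0.15, either way. A call with a gripper value outside its range is refused whole. "hand" is the gripper command: -1 is fully open, 1 is shut, values between are in proportion, set as the call begins (left out, the last holds). The fingers move at their own pace and stop on an object; "squeeze" is the grip in N (left out, the last holds). Time passes only in rows, so rows that do not move let the fingers close. It gives the time, the measured TCP pose, the force and the opening at its end, in the units of the state.
- get_obs(): the state, without advancing time (a new reading comes with each control period).
- camera(name): name is "side" or "top"; returns a dict with "img" (420x560x3 uint8, blue, green, red), "fov_y" (degrees; the focal length in pixels is half the picture's height over the tangent of half this angle, whatever the lens; pixels are square), "cx", "cy" (the principal point, pixels), "distortion" ([k1, k2, p1, p2, k3] as OpenCV has them; the pictures are not rectified), "R" (3x3) and "t" (3): a world point X has camera coordinates R X + t. Camera axes: x right, y down, z forward; pixel columns grow to the right and rows downward; lengths in m; the calibration is good to about 2 mm. A picture is of the moment at which its call begins. There is no depth.
- workorder.hand_in(): hands the job in, once; it reports no verdict.
The state is a dict: "clock": time; "joint_pos": joint angles; "joint_velocities": joint speeds; "tau": joint torques, N m; "position": TCP position; "ee_rot": TCP orientation; "ft_force": force on the tool from outside, world axes, zero at the start; "torque": the same for the moment, N m; "grip_width": opening from 0.0 (shut) to 1.0 (fully open).
Only numpy, scipy, OpenCV 4.12 (cv2) and the standard library are available. Lean on these libraries where they do the work, as an engineer would, in place of code of your own. Each camera call takes 0.05 s, during which the arm holds its last target.

TASK

Unlock the blue strongbox: take the red-headed key from its stand, put it down into the keyhole and, pressing lightly (4 or 5 N), turn it a little back and forth until you feel it drop into the hidden slot, then turn it clockwise to the stop so that the brass bolt is drawn fully back. Be gentle: never push the sprung rotor down to its bottom nor strain the key sideways (20 N), leave it standing in the lock, and do not disturb the beaker, marker and timer.

Things in the scene. Friction and masses are not known exactly. Their poses are not given: they have to be found in the camera images.
- lock: slim blue strongbox, 150 (x) x 210 (y) x 30 mm, fixed; origin at the centre of its underside, z up, -x to its front. On its middle a grey lock housing, 66 x 46 mm, rises to z 64, a square steel collar, 36 x 36 mm, to z 79, and a round flared mouth to z 86. The keyhole runs straight down its centre: 17.6 mm wide, flared to 30 mm at the mouth; a soft black dust seal hides the inside, without resistance
- keyhole (a point): centre of the keyhole's mouth, at the top of the flare, 86 mm above the worktop; axes as the box's. Unseen down the bore sits a brass rotor with a slot across its top (6.8 mm wide, 9 mm deep). Its top lies 25 to 39 mm below the mouth (differs each time) and is sprung: pressed, it yields up to 3.5 mm, from about 2 N to about 8.5 N, then is solid
- index_line (a point): short red line on the lock housing, 26 mm in front of the keyhole's centre, along the box's x axis. The locked slot lies within 0.45 rad either way of it. A blade across the slot only slides on the rotor; once along it (to 0.1 to 0.15 rad) the rotor springs up round the blade, the push falls off and the key can go 9 mm deeper
- bolt (a joint): brass bolt, 16 mm wide, between lock housing and the steel keeper at the front: 0 = thrown (locked, as at the start), 0.012 m = fully back; driven by the rotor alone, 0.0267 m per rad. Once the blade is in, after up to 0.15 rad of play, the key turns the rotor clockwise from above against 0.08 N m, 0.45 rad to a hard stop; turned back it is thrown again; it stays where left
- key_grip (a point): centre of the key's red head, a plate 40 (x) x 10 (y) x 34 (z) mm; grip it across its thickness (y). The key stands upright, z up, 98 mm long, 90 g: below the head a collar 22 mm wide and 4 mm high, a round shaft 16 mm thick, and at the foot a flat blade 14.5 (x) x 5 (y) x 10 mm, parallel to the head, so half a turn makes no difference
- key_tip (a point): centre of the underside of the key's blade, 81 mm below key_grip along the key's axis
- stand: grey key stand, 58 x 58 x 36 mm, fixed; origin at the centre of its underside. The key stands in its central hole, 18 mm wide and 30 mm deep
- beaker: white beaker, 57 mm wide, 70 mm high, loose bystander; origin at the centre of its underside
- marker: blue and white marker pen lying flat, 14 x 131 x 15 mm, loose bystander; origin at the centre of its underside
- timer: white bench timer, 52 x 62 x 34 mm, loose bystander; origin at the centre of its underside
- plunger (a joint): how far the sprung rotor is pushed down its bore, m: 0 = up, at rest (as at the start), 0.0035 = at the bottom of its spring (about 8.5 N), where the lock would be harmed
Mind the look-alikes: they are no part of the job. Leave any purple or turquoise look-alike of the part that bears key_grip alone.

How it is judged:
By the outcome, as a careful person would: the job done as asked, in the order asked, and still so for the second after the job is handed in, with the robot touching nothing.
It also fails if it takes over 72 s, if anything falls off the work surface, if the arm or the gripper's body presses on something with over 40 N, if the wrist force passes 120 N, or if a joint passes its speed limit or range.

## Working session

There is one attempt and no reset: what is moved stays moved. The work goes in short steps, Python scripts to look and compute and a tool call to move; the robot and the scene stay as the last step left them, time stands still between calls to the robot, and variables do not carry over. Pictures are saved under pics/ and viewed, and the job is handed in when it is done.

Besides the shell and the picture viewer there is one more tool, called after ">>>" as name(argument=value, ...), one argument or row to a line, values as JSON. play_rows: Moves the arm, as the interface text tells. Its arguments: {"type":"object","properties":{"increments":{"type":"string"},"hand":{"type":"number"},"squeeze":{"type":"number"}},"required":["increments"]}

```bash
mkdir -p pics; python3 - <<'E'
from workcell import get_obs, camera, workorder, manip
import cv2,numpy as np
o=get_obs()
for k,v in o.items(): print(k,np.round(v,4))
print(manip.finger_overhang, [a for a in dir(manip) if a[0]!='_'])
for n in ("side","top"):
    c=camera(n); cv2.imwrite(f"pics/{n}0.png",c["img"])
    np.savez(f"{n}0.npz",**c)
    print(n,c["fov_y"],c["cx"],c["cy"],c["distortion"],np.round(c["R"],3).tolist(),np.round(c["t"],3), "cam pos",-np.array(c["R"]).T@np.array(c["t"]))
E
```

```text
clock 0.0
joint_pos [-1.2226  0.3329 -0.0647  1.4609  0.0216  1.3499 -0.0885]
joint_velocities [-0.0002 -0.001  -0.0024  0.0005  0.0004  0.0006  0.0008]
tau [-6.00000e-04 -6.25446e+01  4.87000e-02 -3.91597e+01  1.62000e-02
  1.01000e-02 -0.00000e+00]
position [0.2263 0.5822 0.2385]
ee_rot [-0.3996  0.584   0.399   0.5832]
ft_force [-0.1051 -0.5913 -0.174 ]
torque [ 0.0348  0.0323 -0.0061]
grip_width 0.9977
0.008 ['MotionError', 'finger_overhang']
side 55.622403756088154 274.11717244869726 203.4270025326186 [-0.08468164  0.          0.          0.          0.        ] [[-0.871, -0.492, -0.02], [-0.159, 0.32, -0.934], [0.466, -0.81, -0.357]] [0.417 0.145 1.007] cam pos [-0.08289306  0.97431419  0.50334195]
top 50.56105530358339 278.6162299157504 209.84230648028486 [-0.1386509  0.         0.         0.         0.       ] [[-0.023, -1.0, -0.017], [-0.987, 0.026, -0.162], [0.162, 0.013, -0.987]] [0.064 0.468 1.387] cam pos [0.23895618 0.03366242 1.44576576]
```

View pics/side0.png

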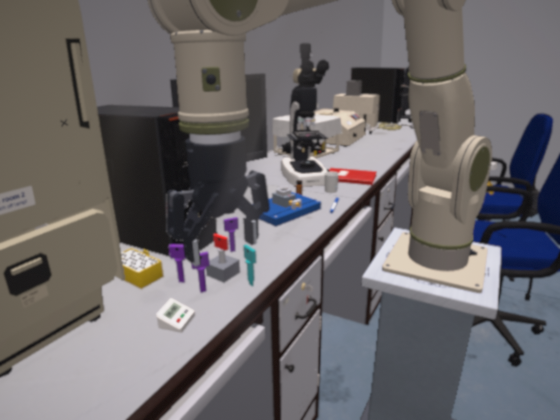

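View pics/top0.png

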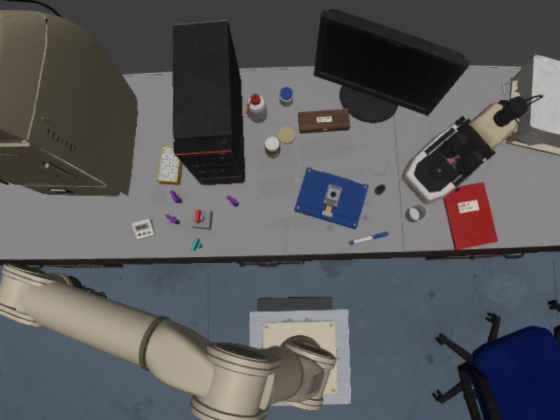

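Candidates for the key, in top-view pixels: red on the grey stand (198,216), purple (176,197), (172,219) and (233,201), turquoise (196,244). I choose the red one in the stand (side view 221,242) and check it in a close crop.

```bash
cat > h.py <<'E'
import numpy as np,cv2
def load(n,k=0): return dict(np.load(f"{n}{k}.npz"))
def K(c):
    f=210/np.tan(np.radians(float(c["fov_y"]))/2)
    return np.array([[f,0,float(c["cx"])],[0,f,float(c["cy"])],[0,0,1]])
def ray(c,px):
    p=cv2.undistortPoints(np.array(px,float).reshape(-1,1,2),K(c),c["distortion"]).reshape(-1,2)
    d=np.c_[p,np.ones(len(p))]@c["R"]; o=-c["R"].T@c["t"]
    return o,d
def onz(c,px,z):
    o,d=ray(c,px); s=(z-o[2])/d[:,2]; return o+d*s[:,None]
def proj(c,X):
    return cv2.projectPoints(np.array(X,float).reshape(-1,1,3),cv2.Rodrigues(c["R"])[0],c["t"],K(c),c["distortion"])[0].reshape(-1,2)
def tri(c1,p1,c2,p2):
    o1,d1=ray(c1,p1);o2,d2=ray(c2,p2);d1=d1[0];d2=d2[0]
    A=np.c_[d1,-d2];s=np.linalg.lstsq(A,o2-o1,rcond=None)[0]
    a=o1+s[0]*d1;b=o2+s[1]*d2
    return (a+b)/2,np.linalg.norm(a-b)
E
python3 - <<'E'
import cv2,numpy as np
t=cv2.imread("pics/top0.png");s=cv2.imread("pics/side0.png")
def crop(i,x,y,w,h,k): return cv2.resize(i[y:y+h,x:x+w],None,fx=k,fy=k,interpolation=cv2.INTER_CUBIC)
a=crop(t,130,180,130,80,6);b=crop(t,280,160,130,90,6)
cv2.imwrite("pics/tk.png",a);cv2.imwrite("pics/tl.png",b)
cv2.imwrite("pics/sk.png",crop(s,110,200,160,130,5));cv2.imwrite("pics/sl.png",crop(s,240,170,110,60,7))
E
```

```text
(no output)
```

View pics/tk.png

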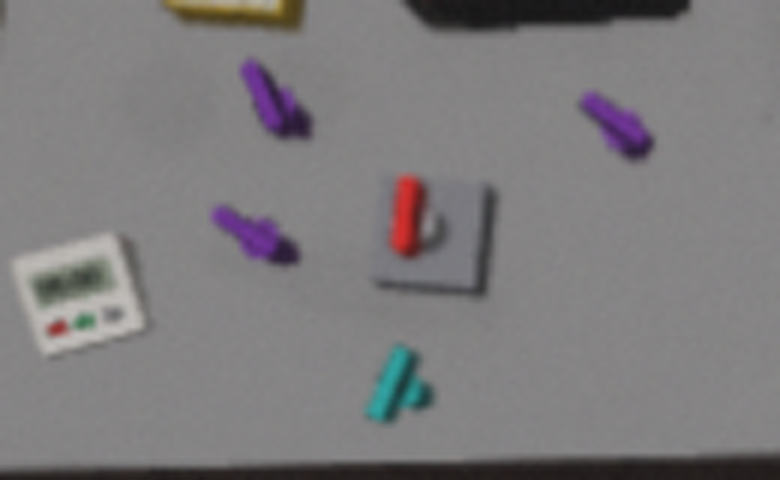

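View pics/tl.png

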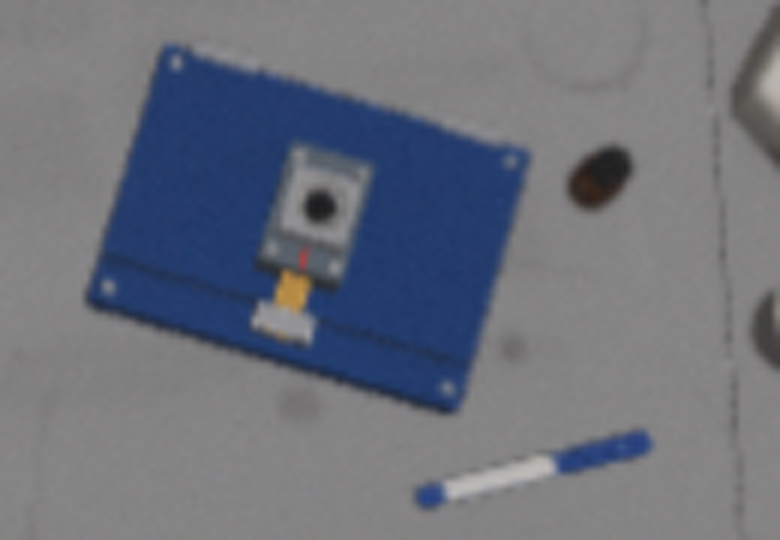

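View pics/sk.png

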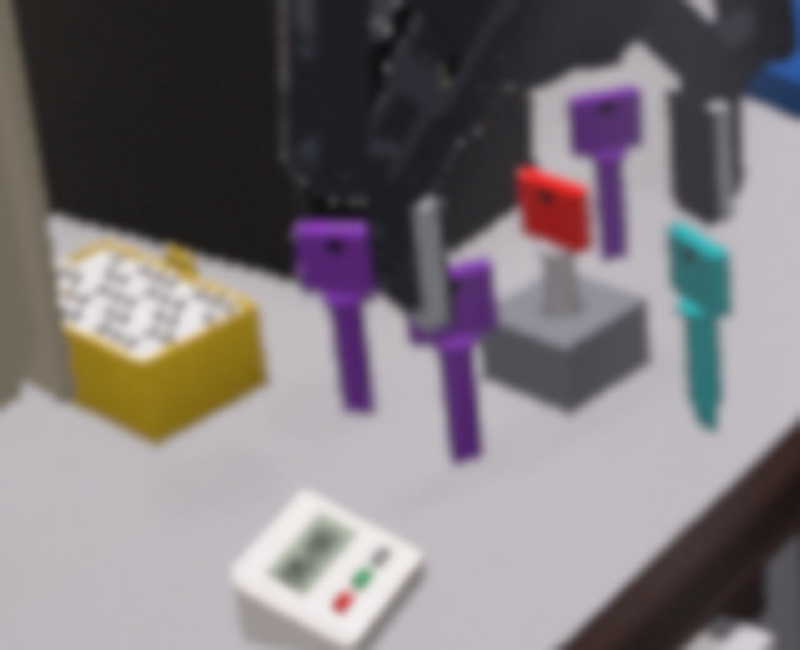

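View pics/sl.png

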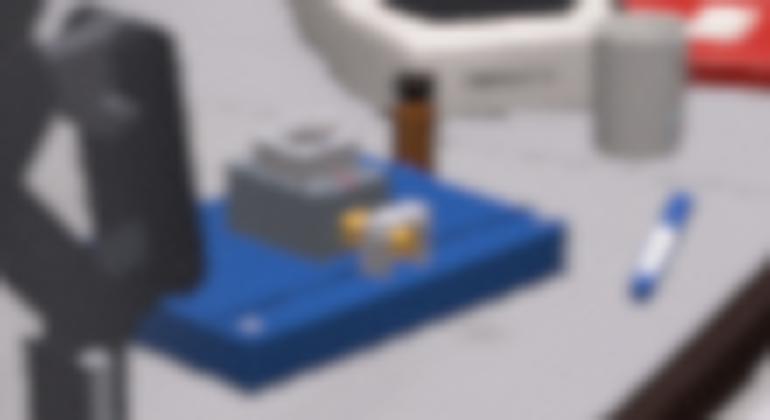

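The crop shows the red-headed key upright in the grey stand, head parallel to about world x. The lock's bolt and red line face the robot. Next I measure.

```bash
python3 - <<'E'
from h import *
T=load("top");S=load("side")
def red(c,x0,y0,x1,y1):
    i=c["img"].astype(int);b,g,r=i[...,0],i[...,1],i[...,2]
    m=((r>110)&(r-g>70)&(r-b>70)).astype(np.uint8); k=np.zeros_like(m);k[y0:y1,x0:x1]=1; return m*k
m=red(T,185,205,215,230);ys,xs=np.nonzero(m);print("top red",len(xs),xs.mean(),ys.mean())
P=onz(T,np.c_[xs,ys],0.104)
r=cv2.minAreaRect(P[:,:2].astype(np.float32)*1000);print("top rect",r)
q=P[:,:2]-P[:,:2].mean(0);w,v=np.linalg.eigh(q.T@q);print("axis",v[:,1],np.arctan2(*v[::-1,1]))
pt=(xs.mean(),ys.mean())
m=red(S,205,225,240,260);ys,xs=np.nonzero(m);print("side red",len(xs),xs.mean(),ys.mean(),xs.min(),xs.max(),ys.min(),ys.max())
ps=(xs.mean(),ys.mean())
print("tri",tri(T,pt,S,ps),"onz top .104",onz(T,[pt],.104),"side .087",onz(S,[ps],.087))
# stand in top: dark gray mask
i=T["img"];print("stand top px", i[222,205:216].tolist())
# blue box
i=T["img"].astype(int);b,g,r=i[...,0],i[...,1],i[...,2]
m=((b-r>40)&(b>70)).astype(np.uint8);k=np.zeros_like(m);k[165:230,290:372]=1;m*=k
cs=max(cv2.findContours(m,cv2.RETR_EXTERNAL,cv2.CHAIN_APPROX_NONE)[0],key=cv2.contourArea)
h=cv2.convexHull(cs)[:,0]
X=onz(T,h.astype(float),.030)[:,:2]
R=cv2.minAreaRect((X*1000).astype(np.float32));print("box",R);print(cv2.boxPoints(R))
# keyhole: dark blob
gim=cv2.cvtColor(T["img"],cv2.COLOR_BGR2GRAY)
sub=gim[185:205,322:345];print(sub)
for z in (.086,):
    yy,xx=np.nonzero(sub<60);w=(60-sub[yy,xx].astype(float));c=((xx*w).sum()/w.sum()+322,(yy*w).sum()/w.sum()+185);print(c,len(xx),onz(T,[c],z))
m=red(T,320,190,345,215);ys,xs=np.nonzero(((r-g>25)&(r-b>10))[195:210,322:340]);print("redline",xs+322,ys+195)
E
```

```text
top red 44 197.04545454545453 214.95454545454547
top rect ((449.639892578125, 302.792724609375), (10.482466697692871, 37.65314865112305), 83.21316528320312)
axis [-0.9938039   0.11114765] 3.0302148747406075
side red 170 220.08235294117648 240.7764705882353 213 226 233 249
tri (array([0.45165048, 0.30557038, 0.08881531]), np.float64(0.0011583750724107884)) onz top .104 [[0.44976397 0.30284904 0.104     ]] side .087 [[0.45333681 0.30256109 0.087     ]]
stand top px [[128, 124, 123], [128, 123, 123], [127, 121, 122], [123, 117, 116], [98, 94, 93], [64, 61, 62], [80, 77, 80], [116, 115, 116], [130, 130, 132], [132, 131, 133], [132, 131, 133]]
box ((508.1763610839844, -118.96714782714844), (207.46534729003906, 148.093994140625), 71.58092498779297)
[[ 405.14685   -193.98944  ]
 [ 545.6541    -240.78195  ]
 [ 611.2059     -43.944855 ]
 [ 470.6986       2.8476562]]
[[ 55  58  57  57  56  60  93 126 124  99  91  87  83  81  75  63  59  57
   57  57  57  58  57]
 [ 59  57  56  57  55  64  95 123 125 101  95  95  96  94  89  85  79  75
   69  65  59  57  58]
 [ 56  57  57  56  59  78  97 123 12
[... 1315 characters left out ...]
6  58]
 [ 60  75 111 128 108  94  94  95  89  91  89  85  88  87  96  98  81  63
   57  58  59  57  58]
 [ 58  78  98 111  99  95  96  94  93  95  94  94  91  88  90  90  73  59
   59  58  57  57  58]
 [ 53  59  71  76  86  92  96  95  97  97  96  96  95 113 108  95  65  59
   59  58  56  55  56]
 [ 52  48  50  52  62  76  79  85  89  92  94  94 100 135 126  91  61  57
   56  58  57  56  57]]
(np.float64(333.1933621933622), np.float64(194.4848484848485)) 151 [[ 0.50607589 -0.11944732  0.086     ]]
redline [330 330 330 330 327 327 328 329 330 327 328 329 330 326 327 328 329 330
 326 327 328 329 330] [201 202 203 204 205 206 206 206 206 207 207 207 207 208 208 208 208 208
 209 209 209 209 209]
```

```bash
cat >> h.py <<'E'
from scipy.spatial.transform import Rotation as Ro
def axes(o): 
    M=Ro.from_quat(o["ee_rot"]).as_matrix(); return M
def st(o,goal=None):
    M=axes(o);p=np.array(o["position"])
    print("t",round(o["clock"],2),"pos",np.round(p,4),"F",np.round(o["ft_force"],2),"T",np.round(o["torque"],3),"w",round(o["grip_width"],4),"j7",round(o["joint_pos"][6],3))
    print("x",np.round(M[:,0],4),"z",np.round(M[:,2],4),"zyaw",round(float(np.arctan2(M[1,2],M[0,2])),4))
    if goal is not None:print("tool shift",np.round(M.T@(np.array(goal)-p),4))
E
python3 - <<'E'
from h import *
from workcell import get_obs
st(get_obs(),[.4520,.3055,.2])
T=load("top")
c=np.array([[383,178],[490,186],[482,290],[375,283]])/6+[129.6,179.6]
X=onz(T,c,.036);print(np.round(X,4),X.mean(0)); d=X[0]-X[1];print("sides",[np.linalg.norm(X[i]-X[(i+1)%4]) for i in range(4)],"yaw edge",np.arctan2(d[1],d[0])-np.pi/2)
print("hole",onz(T,[[333.1,194.1]],.086),"hole .08",onz(T,[[333.1,194.1]],.08))
i=T["img"].astype(int);m=((i[...,2]-i[...,1]>25)&(i[...,2]-i[...,0]>10));m2=np.zeros_like(m);m2[198:206,327:333]=m[198:206,327:333];ys,xs=np.nonzero(m2);print(xs.mean(),ys.mean(),onz(T,[[xs.mean(),ys.mean()]],.064))
# purple
mp=((i[...,0]-i[...,1]>40)&(i[...,2]-i[...,1]>20)).astype(np.uint8)
n,l,s,cc=cv2.connectedComponentsWithStats(mp)
for k in range(1,n):
    if s[k,4]>15:print("purple",s[k],cc[k],onz(T,[cc[k]],.06))
for n,z,q in (("timer",.034,(143.5,229)),("beaker",.07,(418,212)),("turq",.06,(196,244))):print(n,onz(T,[q],z))
E
```

```text
t 0.1 pos [0.2264 0.5822 0.2386] F [0.46 0.23 0.02] T [ 0.024  0.028 -0.014] w 1.0001 j7 -0.088
x [-4.0e-04 -1.3e-03 -1.0e+00] z [ 0.3623  0.9321 -0.0013] zyaw 1.2001
tool shift [ 0.0388 -0.3106 -0.1761]
[[0.4794 0.3285 0.036 ]
 [0.4735 0.2701 0.036 ]
 [0.4172 0.2744 0.036 ]
 [0.4223 0.3324 0.036 ]] [0.44811113 0.30134483 0.036     ]
sides [np.float64(0.058674918583821754), np.float64(0.0564690257774155), np.float64(0.05826711831047322), np.float64(0.057195807874127993)] yaw edge -0.10086399272187996
hole [[ 0.50730551 -0.1192101   0.086     ]] hole .08 [[ 0.5084896  -0.11988465  0.08      ]]
329.4 203.0 [[ 0.48332852 -0.10871872  0.064     ]]
purple [170 190   9  12  51] [174.1372549  195.78431373] [[0.52091333 0.38675919 0.06      ]]
purple [227 195  11  10  56] [232.16071429 200.125     ] [[0.50151369 0.1991312  0.06      ]]
purple [165 214  12   9  53] [171.18867925 218.41509434] [[0.44763563 0.39522217 0.06      ]]
timer [[0.41896629 0.4937755  0.034     ]]
beaker [[ 0.44618835 -0.38823508  0.07      ]]
turq [[0.36426199 0.31462888 0.06      ]]
```

```bash
python3 - <<'E'
from h import *
S=load("side");T=load("top")
c=np.array([[487,330],[648,300],[570,362]])/5+[109.6,199.6]
X=onz(S,c,.036);print(X,(X[0]+X[1])/2,[np.linalg.norm(X[i]-X[(i+1)%3]) for i in range(3)])
# subpixel: red profile weights (redness) for centroids
for c,(x0,y0,x1,y1) in ((T,(188,204,208,228)),(S,(206,226,236,258))):
    i=c["img"].astype(float);w=np.clip(i[...,2]-(i[...,0]+i[...,1])/2-15,0,None)[y0:y1,x0:x1]
    yy,xx=np.mgrid[y0:y1,x0:x1];p=((w*xx).sum()/w.sum(),(w*yy).sum()/w.sum());print(p)
    if c is T:pt=p
    else:ps=p
print(tri(T,pt,S,ps),onz(T,[pt],.095))
E
```

```text
[[0.46690059 0.34191326 0.036     ]
 [0.4156896  0.28212881 0.036     ]
 [0.41461342 0.34726624 0.036     ]] [0.4412951  0.31202104 0.036     ] [np.float64(0.07871941431003482), np.float64(0.06514632221447537), np.float64(0.05256046757207256)]
(np.float64(197.10971449093194), np.float64(215.32743760100556))
(np.float64(220.21490427252334), np.float64(240.58357243466014))
(array([0.45074859, 0.30548342, 0.08940507]), np.float64(0.0003013020994596044)) [[0.45000423 0.30444637 0.095     ]]
```

>>> play_rows(
  increments="0 -0.05 -0.03 -0.07;0 -0.05 -0.03 -0.07;0 -0.05 -0.03 -0.06;0 -0.04 -0.03 -0.06;0 -0.04 -0.03 0;0 0 0 0",
  hand=0.0,
  squeeze=40,
)

```text
clock: 0.7
position: [0.4031, 0.3918, 0.2354]
ee_rot: [-0.476, 0.525, 0.475, 0.521]
ft_force: [-0.4, 0.1, 0.1]
grip_width: 0.499
```

```bash
python3 - <<'E'
from h import *
from workcell import get_obs
st(get_obs(),[.450,.304,.16])
E
```

```text
t 0.7 pos [0.4031 0.3918 0.2354] F [-0.42  0.13  0.09] T [ 0.017 -0.038 -0.06 ] w 0.4994 j7 0.63
x [-0.0037 -0.0051 -1.    ] z [ 0.0952  0.9954 -0.0054] zyaw 1.4754
tool shift [ 0.0757 -0.0553 -0.0825]
```

>>> play_rows(
  increments="0.01 -0.028 -0.04 0;0.03 -0.027 -0.042 0;0.035 0 0 0.01;0 0 0 0;0 0 0 0",
)

```text
clock: 1.2
position: [0.446, 0.3112, 0.1632]
ee_rot: [-0.472, 0.529, 0.472, 0.524]
ft_force: [0.3, 0.6, 0.6]
grip_width: 0.505
```

```bash
python3 - <<'E'
from h import *
from workcell import get_obs,camera
st(get_obs(),[.450,.304,.082])
c=camera("side");np.savez("side1.npz",**c)
i=c["img"][170:290,140:300];cv2.imwrite("pics/s1.png",cv2.resize(i,None,fx=5,fy=5,interpolation=2))
c=camera("top");np.savez("top1.npz",**c)
cv2.imwrite("pics/t1.png",cv2.resize(c["img"][160:270,120:270],None,fx=5,fy=5,interpolation=2))
E
```

```text
t 1.2 pos [0.446  0.3112 0.1632] F [0.29 0.63 0.63] T [-0.002 -0.047  0.061] w 0.5046 j7 0.786
x [-0.0034 -0.0048 -1.    ] z [ 0.1088  0.9941 -0.0051] zyaw 1.4618
tool shift [ 0.0812 -0.005  -0.0063]
```

View pics/s1.png

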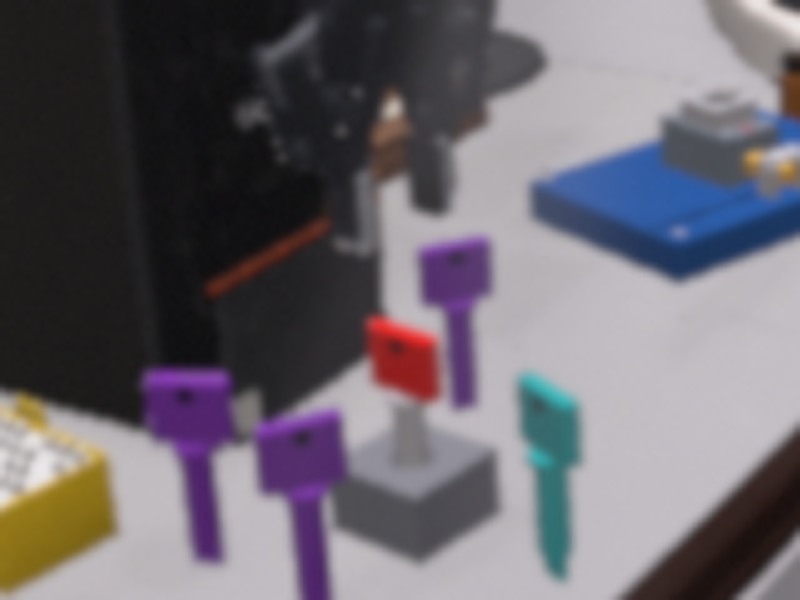

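View pics/t1.png

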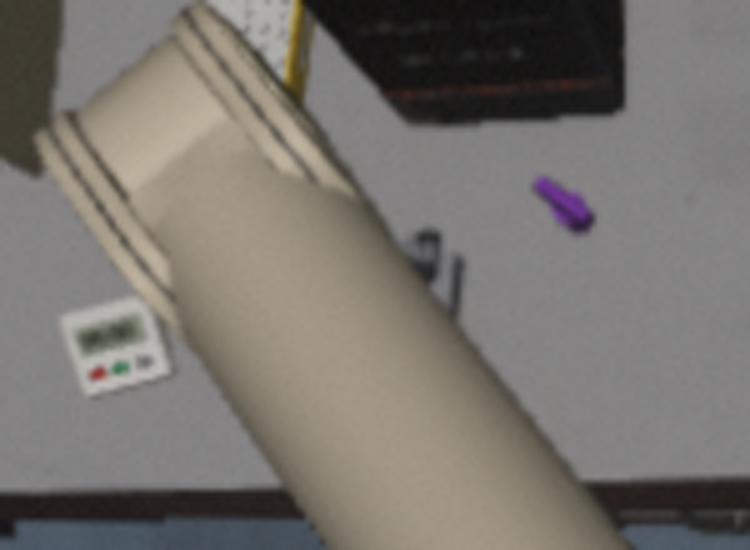

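Side crop: the fingertips are at about (392,228), above and behind the red head at (403,358). The top view is blocked by the forearm. I check the hand against the projection.

```bash
python3 - <<'E'
from h import *
S=load("side",1)
for y,z in ((.3112,.155),(.3112,.160),(.3342,.16),(.2882,.16)):
    print(y,z,(proj(S,[[.446,y,z]])[0]-[140,170])*5)
for p in ([.450,.3045,.087],[.448,.3015,.087],[.4515,.306,.087],[.450,.304,.104]):print(p,(proj(S,[p])[0]-[140,170])*5)
# stand base/top: predicted corners for centre
for cx,cy in ((.448,.3013),(.450,.304)):
    a=-.103;R=np.array([[np.cos(a),-np.sin(a)],[np.sin(a),np.cos(a)]])
    C=[np.r_[[cx,cy]+R@np.array(s)*.029,.036] for s in ((1,1),(1,-1),(-1,-1),(-1,1))]
    print(((proj(S,C)-[140,170])*5).round().tolist())
E
```

```text
0.3112 0.155 [391.64605907 230.68195123]
0.3112 0.16 [390.87341092 220.56347572]
0.3342 0.16 [359.80745074 238.13067385]
0.2882 0.16 [420.7263535  203.68768332]
[0.45, 0.3045, 0.087] [403.63621725 356.94110094]
[0.448, 0.3015, 0.087] [410.82712019 355.30328075]
[0.4515, 0.306, 0.087] [399.18133502 357.54436787]
[0.45, 0.304, 0.104] [401.75873405 324.00679712]
[[333.0, 458.0], [414.0, 411.0], [503.0, 442.0], [423.0, 492.0]]
[[326.0, 460.0], [408.0, 412.0], [496.0, 443.0], [416.0, 494.0]]
```

>>> play_rows(
  increments="0.02 -0.0045 -0.0075 0;0.02 0 0 0;0.02 0 0 0;0.015 0 0 0;0 0 0 0;0 0 0 0",
)

```text
clock: 1.9
position: [0.4506, 0.3138, 0.096]
ee_rot: [-0.475, 0.52, 0.476, 0.527]
ft_force: [0.7, -0.2, 0.0]
grip_width: 0.503
```

```bash
python3 - <<'E'
from h import *
from workcell import get_obs,camera
st(get_obs(),[.4495,.303,.082])
c=camera("side");np.savez("side2.npz",**c)
i=c["img"][170:290,140:300];cv2.imwrite("pics/s2.png",cv2.resize(i,None,fx=5,fy=5,interpolation=2))
E
```

```text
t 1.9 pos [0.4506 0.3138 0.096 ] F [ 0.67 -0.21  0.02] T [ 0.012 -0.021  0.025] w 0.5028 j7 0.811
x [ 0.0065  0.0068 -1.    ] z [0.0961 0.9953 0.0074] zyaw 1.4745
tool shift [ 0.0139  0.0001 -0.011 ]
```

View pics/s2.png

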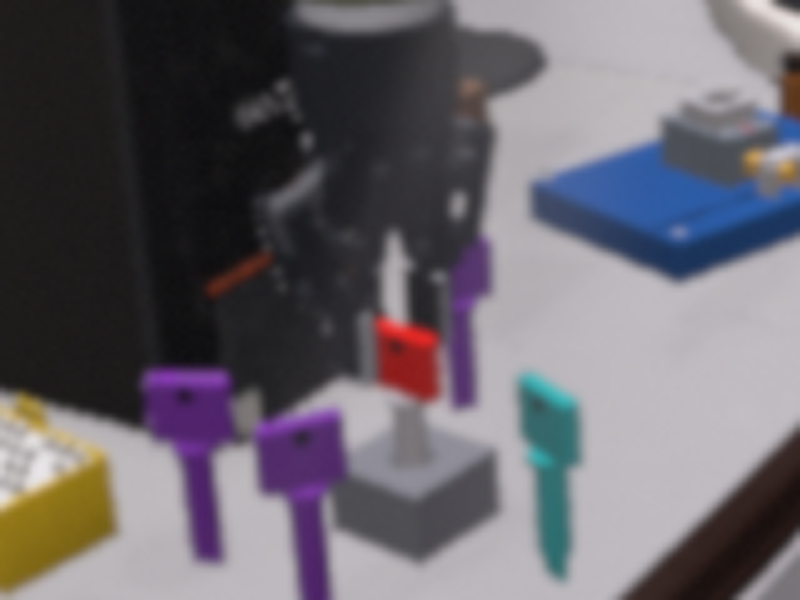

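>>> play_rows(
  increments="0 0 -0.01 0.008;0 0 0 0;0 0 0 0",
)

```text
clock: 2.25
position: [0.4505, 0.3042, 0.0988]
ee_rot: [-0.473, 0.521, 0.473, 0.53]
ft_force: [-0.1, -0.1, -0.3]
grip_width: 0.497
```

```bash
python3 - <<'E'
from h import *
from workcell import get_obs,camera
st(get_obs(),[.4495,.303,.082])
E
```

```text
t 2.25 pos [0.4505 0.3042 0.0988] F [-0.11 -0.09 -0.34] T [-0.01   0.015  0.004] w 0.4973 j7 0.817
x [ 0.0096  0.0095 -0.9999] z [0.1042 0.9945 0.0105] zyaw 1.4664
tool shift [ 0.0168  0.001  -0.0015]
```

>>> play_rows(
  increments="0.008 0 -0.001 0;0.008 0 0 0;0.003 0 0 0;0 0 0 0",
)

```text
clock: 2.65
position: [0.4507, 0.3032, 0.0783]
ee_rot: [-0.473, 0.521, 0.473, 0.53]
ft_force: [-0.8, -0.2, -0.1]
grip_width: 0.5
```

```bash
python3 - <<'E'
from h import *
from workcell import get_obs,camera
st(get_obs(),[.4495,.303,.082])
E
```

```text
t 2.65 pos [0.4507 0.3032 0.0783] F [-0.76 -0.16 -0.14] T [-0.022 -0.036  0.046] w 0.4999 j7 0.821
x [ 0.0098  0.0098 -0.9999] z [0.1046 0.9945 0.0108] zyaw 1.466
tool shift [-0.0037  0.0011 -0.0003]
```

>>> play_rows(
  increments="-0.003 0.001 0 0;0 0 0 0;0 0 0 0",
)

```text
clock: 2.95
position: [0.4495, 0.3034, 0.0814]
ee_rot: [-0.473, 0.521, 0.473, 0.53]
ft_force: [-0.1, -0.7, 1.0]
grip_width: 0.5
```

>>> play_rows(
  increments="0 0 0 0;0 0 0 0;0 0 0 0;0 0 0 0;0 0 0 0;0 0 0 0",
  hand=1,
  squeeze=40,
)

```text
clock: 3.55
position: [0.4496, 0.3041, 0.0818]
ee_rot: [-0.473, 0.52, 0.474, 0.531]
ft_force: [-0.6, 0.3, 1.0]
grip_width: 0.111
```

```bash
python3 - <<'E'
from h import *
from workcell import get_obs,camera
st(get_obs(),[.4495,.303,.082])
c=camera("side");np.savez("side3.npz",**c)
i=c["img"][170:290,140:300];cv2.imwrite("pics/s3.png",cv2.resize(i,None,fx=5,fy=5,interpolation=2))
E
```

```text
t 3.55 pos [0.4496 0.3041 0.0818] F [-0.64  0.32  0.98] T [ 0.083 -0.015 -0.02 ] w 0.1109 j7 0.819
x [ 0.0102  0.0106 -0.9999] z [0.104  0.9945 0.0116] zyaw 1.4666
tool shift [-0.0002  0.     -0.0011]
```

View pics/s3.png

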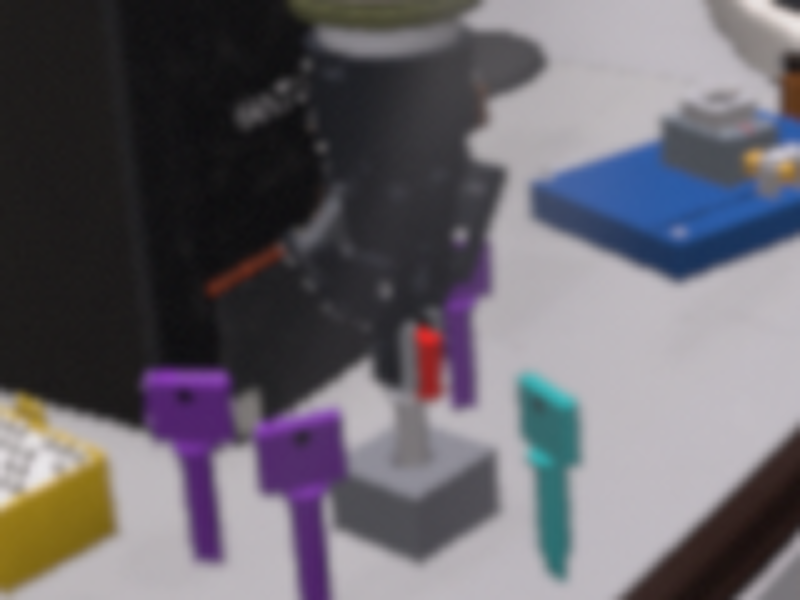

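>>> play_rows(
  increments="-0.004 0 0 0;-0.006 0 0 0;-0.008 0 0 0;-0.008 0 0 0;-0.008 0 0 0;-0.01 0 0 0;-0.015 0 0 0;-0.015 0 0 0;-0.02 0 0 0;-0.02 0 0 0;-0.01 0 0 0;0 0 0 0",
  squeeze=60,
)

```text
clock: 4.8
position: [0.4482, 0.3016, 0.2167]
ee_rot: [-0.473, 0.52, 0.473, 0.531]
ft_force: [-0.2, -0.1, -0.7]
grip_width: 0.1
```

```bash
python3 - <<'E'
from h import *
from workcell import get_obs,camera
st(get_obs(),[.507,-.119,.21])
c=camera("side");np.savez("side4.npz",**c)
i=c["img"][130:290,140:300];cv2.imwrite("pics/s4.png",cv2.resize(i,None,fx=3.7,fy=3.7,interpolation=2))
E
```

```text
t 4.8 pos [0.4482 0.3016 0.2167] F [-0.21 -0.1  -0.73] T [-0.005  0.008  0.006] w 0.1003 j7 0.804
x [ 0.0113  0.0108 -0.9999] z [0.105  0.9944 0.0119] zyaw 1.4656
tool shift [ 0.0029 -0.1026 -0.4121]
```

View pics/s4.png

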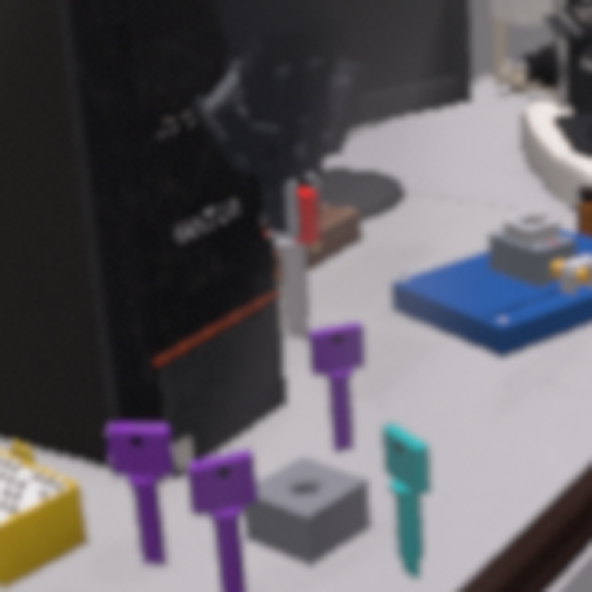

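>>> play_rows(
  increments="0 -0.008 -0.02 0;0 -0.008 -0.03 0;0 -0.008 -0.035 0;0 -0.008 -0.035 0;0 -0.008 -0.035 0;0 -0.008 -0.035 0;0 -0.008 -0.035 0;0 -0.008 -0.035 0;0 -0.008 -0.03 0;0 -0.008 -0.03 0;0 -0.005 -0.02 0;0 0 0 0;0 0 0 0",
)

```text
clock: 6.15
position: [0.4913, -0.0601, 0.1993]
ee_rot: [-0.471, 0.526, 0.476, 0.524]
ft_force: [0.1, 0.4, -0.9]
grip_width: 0.106
```

```bash
python3 - <<'E'
from h import *
from workcell import get_obs,camera
st(get_obs(),[.507,-.119,.2])
E
```

```text
t 6.15 pos [ 0.4913 -0.0601  0.1993] F [ 0.12  0.38 -0.9 ] T [-0.013 -0.027  0.012] w 0.1063 j7 1.532
x [-0.0081  0.0036 -1.    ] z [0.103  0.9947 0.0027] zyaw 1.4676
tool shift [-0.001  -0.0217 -0.057 ]
```

>>> play_rows(
  increments="0 -0.009 -0.02 0;0 -0.008 -0.02 0;0 -0.004 -0.015 0;0 0 0 0.05;0 0 0 0.06;0 0 0 0.06;0 0 0 0.04;0 0 0 0;0 0 0 0",
)

```text
clock: 7.05
position: [0.5057, -0.1078, 0.1935]
ee_rot: [-0.413, 0.574, 0.423, 0.567]
ft_force: [0.2, -0.5, -0.8]
grip_width: 0.107
```

```bash
python3 - <<'E'
from h import *
from workcell import get_obs,camera
st(get_obs(),[.507,-.119,.2])
for n in ("side","top"):
    c=camera(n);np.savez(n+"5.npz",**c)
    x,y=(240,110) if n=="side" else (270,150)
    i=c["img"][y:y+110,x:x+140];cv2.imwrite(f"pics/{n}5.png",cv2.resize(i,None,fx=5,fy=5,interpolation=2))
E
```

```text
t 7.05 pos [ 0.5057 -0.1078  0.1935] F [ 0.17 -0.48 -0.81] T [-0.028 -0.011 -0.017] w 0.1072 j7 1.455
x [-0.0167  0.0057 -0.9998] z [3.009e-01 9.537e-01 4.000e-04] zyaw 1.2652
tool shift [-0.0066 -0.0045 -0.0103]
```

View pics/side5.png

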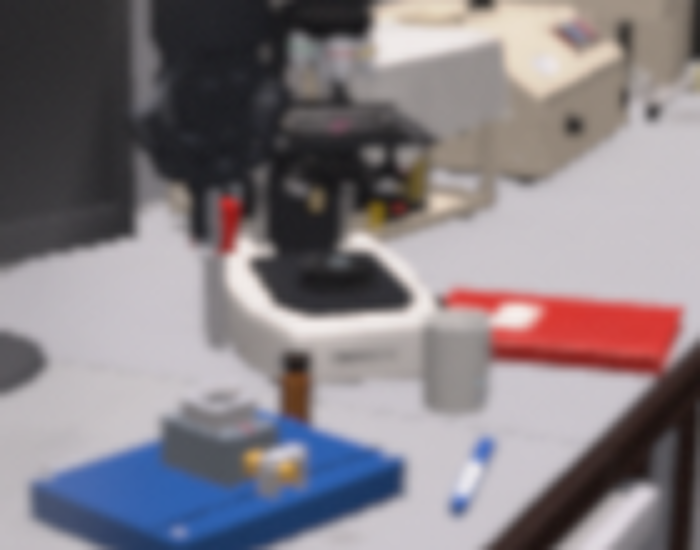

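View pics/top5.png

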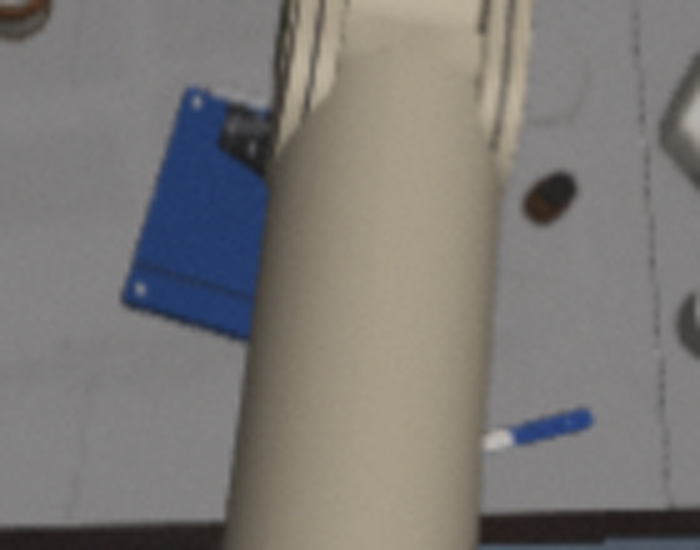

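```bash
python3 - <<'E'
from h import *
from workcell import get_obs
S=load("side",5);o=get_obs();M=axes(o);p=np.array(o["position"])
for d in (-.01,.02,.05,.0758):
    print(d,(proj(S,[p+d*M[:,0]])[0]-[240,110])*5)
print("mouth",(proj(S,[[.507,-.119,.086]])[0]-[240,110])*5, "redline",(proj(S,[[.507-.0247,-.119+.0082,.064]])[0]-[240,110])*5)
g=cv2.cvtColor(S["img"],cv2.COLOR_BGR2GRAY)
print(g[158:184,276:294]); print(g[184:200,272:296])
E
```

```text
-0.01 [211.24973962 214.19210482]
0.02 [212.42041774 260.28475196]
0.05 [213.56935525 305.68778102]
0.0758 [214.54027873 344.18545117]
mouth [219.85136336 385.27749364] redline [247.68798232 426.16178508]
[[190 168 133 109 101 103 106 100  85  81 117 171 208 211 184 156 136 112]
 [194 183 163 148 142 135 125 108  91  93 131 186 223 227 213 188 170 149]
 [198 195 186 176 165 155 141 122 115 134 167 205 227 226 212 190 173 154]
 [199 198 194 182 164 148 136 130 142 177 212 226 226 208 170 142 126 112]
 [200 199 196 187 165 140 130 132 153 195 226 233 225 190 132  89  74  68]
 [199 199 198 190 168 140 128 132 154 196 227 234 227 195 136  85  64  57]
 [199 199 198 191 169 141 128 132 155 197 227 235 232 214 166 113  77  59]
 [199 199 198 191 169 141 129 132 153 195 227 235 235 228 203 154  99  65]
 [200 199 198 191 169 140 128 130 148 187 223 234 235 234 224 188 129  79]
 [199 199 197 190 169 141 128 129 141 173 211 228 234 235 231 213 165 110]
 [198 199 197 189 169 141 129 128 134 156 190 218 229 234 234 228 202 153]
 [198 199 196 190 170 144 130 128 131 145 169 197 219 230 234 234 224 
[... 1972 characters left out ...]
52 149 143 133 124 119 119 120 122 124 126 126 124 123 123 124 126
  129 131 134 138 134 119]
 [144 121 116 119 122 123 121 121 121 120 121 122 124 125 127 128 130 133
  137 140 140 135 123 107]
 [137 104  95  97 104 111 115 118 122 124 124 126 132 137 138 137 138 136
  135 134 129 121 108  97]
 [132  99  87  87  89  93  98 103 111 117 121 127 138 143 141 137 133 126
  117 112 104  97  93  91]
 [120  94  86  85  85  85  86  89  94  99 104 113 124 127 123 118 112 105
   97  92  88  86  87  89]
 [102  89  85  84  84  85  83  83  85  86  88  93  98  99  97  95  92  89
   88  89  89  90  95 104]
 [ 91  86  85  84  84  84  83  83  83  83  83  84  84  85  85  86  88  95
  104 110 110 115 132 147]]
```

>>> play_rows(
  increments="0.003 -0.0066 -0.0098 0;0.003 0 0 0.007;0.003 0 0 0.007;0 0 0 0;0 0 0 0",
)

```text
clock: 7.65
position: [0.509, -0.1207, 0.1833]
ee_rot: [-0.409, 0.577, 0.419, 0.57]
ft_force: [-0.1, 0.8, -0.4]
grip_width: 0.106
```

```bash
cat >> h.py <<'E'
def tip(o,tgt=(.5078,-.1187),dz=None):
    M=axes(o);p=np.array(o["position"]);t=p+.0758*M[:,0];st(o)
    d=np.r_[np.array(tgt)-t[:2],0]
    print("TIP",np.round(t,4),"shift yz",np.round((M.T@d)[1:],4))
E
python3 - <<'E'
from h import *
from workcell import get_obs
tip(get_obs())
E
```

```text
t 7.65 pos [ 0.509  -0.1207  0.1833] F [-0.1   0.81 -0.38] T [-0.053 -0.019 -0.003] w 0.1056 j7 1.475
x [-0.017   0.0055 -0.9998] z [ 3.151e-01  9.491e-01 -2.000e-04] zyaw 1.2502
TIP [ 0.5077 -0.1203  0.1075] shift yz [0.0004 0.0015]
```

>>> play_rows(
  increments="0.004 0 0.0015 0;0.005 0 0 0;0.005 0 0 0;0.003 0 0 0;0 0 0 0;0 0 0 0",
)

```text
clock: 8.25
position: [0.509, -0.1185, 0.1645]
ee_rot: [-0.409, 0.577, 0.419, 0.569]
ft_force: [0.3, -0.3, -0.1]
grip_width: 0.106
```

```bash
python3 - <<'E'
from h import *
from workcell import get_obs,camera
tip(get_obs())
c=camera("side");np.savez("side6.npz",**c)
x,y=(240,110)
i=c["img"][y:y+110,x:x+140];cv2.imwrite(f"pics/side6.png",cv2.resize(i,None,fx=5,fy=5,interpolation=2))
E
```

```text
t 8.25 pos [ 0.509  -0.1185  0.1645] F [ 0.29 -0.25 -0.13] T [-0.043 -0.117 -0.04 ] w 0.1056 j7 1.481
x [-0.0175  0.0057 -0.9998] z [ 3.142e-01  9.493e-01 -1.000e-04] zyaw 1.2511
TIP [ 0.5077 -0.1181  0.0887] shift yz [-0.0003 -0.0005]
```

View pics/side6.png

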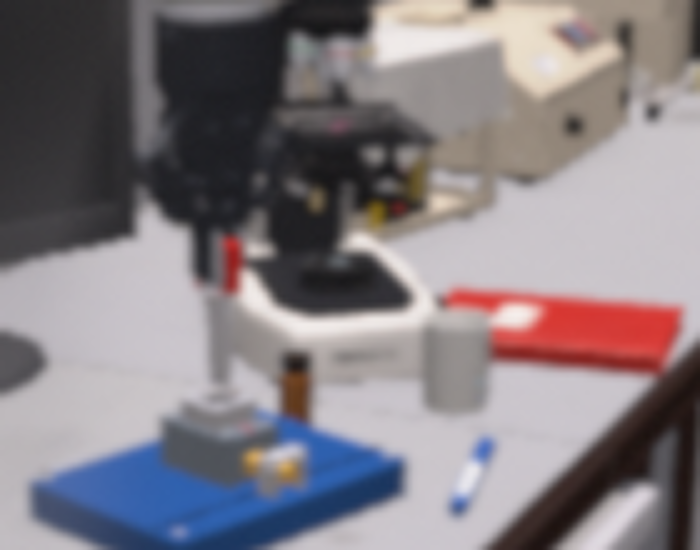

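Side crop: the key's foot is centred over the mouth at about (219,388). I go down gently.

>>> play_rows(
  increments="0.003 0 0 0;0.003 0 0 0;0.002 0 0 0;0 0 0 0",
)

```text
clock: 8.7
position: [0.5091, -0.1185, 0.1562]
ee_rot: [-0.409, 0.577, 0.419, 0.57]
ft_force: [1.0, -0.2, -0.7]
grip_width: 0.105
```

```bash
python3 - <<'E'
from h import *
from workcell import get_obs
tip(get_obs())
E
```

```text
t 8.7 pos [ 0.5091 -0.1185  0.1562] F [ 1.02 -0.15 -0.67] T [-0.059 -0.009  0.04 ] w 0.1048 j7 1.485
x [-0.0167  0.0058 -0.9998] z [3.143e-01 9.493e-01 2.000e-04] zyaw 1.2511
TIP [ 0.5078 -0.1181  0.0804] shift yz [-0.0002 -0.0006]
```

>>> play_rows(
  increments="0.002 0 0 0;0.002 0 0 0;0 0 0 0",
)

```text
clock: 9.0
position: [0.5094, -0.1186, 0.1521]
ee_rot: [-0.409, 0.577, 0.419, 0.57]
ft_force: [-0.6, 0.1, -1.8]
grip_width: 0.103
```

```bash
python3 - <<'E'
from h import *
from workcell import get_obs
tip(get_obs())
E
```

```text
t 9.0 pos [ 0.5094 -0.1186  0.1521] F [-0.57  0.13 -1.78] T [-0.032 -0.132  0.048] w 0.1026 j7 1.487
x [-0.0157  0.0056 -0.9999] z [3.143e-01 9.493e-01 4.000e-04] zyaw 1.2511
TIP [ 0.5083 -0.1182  0.0763] shift yz [ 0.0003 -0.0006]
```

>>> play_rows(
  increments="0.002 0 -0.0003 0;0.002 0 0 0;0 0 0 0",
)

```text
clock: 9.3
position: [0.5094, -0.1188, 0.1479]
ee_rot: [-0.409, 0.576, 0.419, 0.57]
ft_force: [0.1, -0.9, -1.3]
grip_width: 0.107
```

>>> play_rows(
  increments="0.002 0 0 0;0.002 0 0 0;0 0 0 0",
)

```text
clock: 9.6
position: [0.5094, -0.1187, 0.1435]
ee_rot: [-0.409, 0.576, 0.419, 0.57]
ft_force: [0.7, -0.7, -1.3]
grip_width: 0.105
```

```bash
python3 - <<'E'
from h import *
from workcell import get_obs
tip(get_obs())
E
```

```text
t 9.6 pos [ 0.5094 -0.1187  0.1435] F [ 0.69 -0.71 -1.3 ] T [ 0.006 -0.189  0.033] w 0.105 j7 1.492
x [-0.0152  0.0057 -0.9999] z [3.142e-01 9.494e-01 6.000e-04] zyaw 1.2512
TIP [ 0.5083 -0.1183  0.0677] shift yz [ 0.0003 -0.0005]
```

>>> play_rows(
  increments="0.002 0 0 0;0.001 0 0 0;0 0 0 0",
)

```text
clock: 9.9
position: [0.5097, -0.1187, 0.1404]
ee_rot: [-0.409, 0.576, 0.419, 0.57]
ft_force: [-0.1, -0.3, -0.8]
grip_width: 0.104
```

>>> play_rows(
  increments="0.001 0 0 0;0.001 0 0 0;0 0 0 0",
)

```text
clock: 10.2
position: [0.5097, -0.1187, 0.1383]
ee_rot: [-0.409, 0.576, 0.419, 0.57]
ft_force: [1.5, 0.7, -1.1]
grip_width: 0.105
```

```bash
python3 - <<'E'
from h import *
from workcell import get_obs
tip(get_obs())
E
```

```text
t 10.2 pos [ 0.5097 -0.1187  0.1383] F [ 1.5   0.74 -1.15] T [-0.003 -0.264  0.   ] w 0.1054 j7 1.495
x [-0.0143  0.0056 -0.9999] z [3.142e-01 9.494e-01 8.000e-04] zyaw 1.2512
TIP [ 0.5086 -0.1183  0.0625] shift yz [ 0.0007 -0.0006]
```

>>> play_rows(
  increments="0.001 -0.0006 0 0;0.001 0 0 0;0 0 0 0",
)

```text
clock: 10.5
position: [0.5099, -0.1189, 0.1359]
ee_rot: [-0.409, 0.576, 0.419, 0.57]
ft_force: [0.5, -0.1, -0.4]
grip_width: 0.107
```

>>> play_rows(
  increments="0.001 0 0 0;0.001 0 0 0;0 0 0 0",
)

```text
clock: 10.8
position: [0.5099, -0.1189, 0.1337]
ee_rot: [-0.409, 0.576, 0.419, 0.57]
ft_force: [2.1, 0.7, -1.1]
grip_width: 0.103
```

```bash
python3 - <<'E'
from h import *
from workcell import get_obs
tip(get_obs())
E
```

```text
t 10.8 pos [ 0.5099 -0.1189  0.1337] F [ 2.07  0.65 -1.09] T [-0.042 -0.188 -0.006] w 0.1034 j7 1.499
x [-0.0154  0.0057 -0.9999] z [3.142e-01 9.493e-01 6.000e-04] zyaw 1.2512
TIP [ 0.5087 -0.1185  0.0579] shift yz [ 0.0008 -0.0005]
```

>>> play_rows(
  increments="0.001 -0.001 0 0;0.001 0 0 0;0 0 0 0",
)

```text
clock: 11.1
position: [0.5105, -0.1193, 0.1313]
ee_rot: [-0.409, 0.577, 0.419, 0.57]
ft_force: [-0.5, 0.0, -1.1]
grip_width: 0.109
```

>>> play_rows(
  increments="0.001 0 0 0;0.001 0 0 0;0 0 0 0",
)

```text
clock: 11.4
position: [0.5105, -0.1193, 0.1293]
ee_rot: [-0.409, 0.577, 0.419, 0.57]
ft_force: [-1.4, 0.2, 0.8]
grip_width: 0.102
```

```bash
python3 - <<'E'
from h import *
from workcell import get_obs
tip(get_obs())
E
```

```text
t 11.4 pos [ 0.5105 -0.1193  0.1293] F [-1.36  0.19  0.8 ] T [0.023 0.102 0.01 ] w 0.1024 j7 1.503
x [-0.0161  0.0057 -0.9999] z [3.143e-01 9.493e-01 4.000e-04] zyaw 1.2511
TIP [ 0.5093 -0.1189  0.0535] shift yz [ 0.0015 -0.0003]
```

>>> play_rows(
  increments="0.001 0 0 0;0 0 0 0",
)

```text
clock: 11.6
position: [0.5106, -0.1193, 0.1285]
ee_rot: [-0.409, 0.576, 0.419, 0.57]
ft_force: [-1.2, 0.9, 1.8]
grip_width: 0.111
```

```bash
cat >> h.py <<'E'
def avg(n=4):
    from workcell import get_obs,camera
    F=[];T=[];P=[]
    for k in range(n):
        if k: camera("side")
        o=get_obs();F.append(o["ft_force"]);T.append(o["torque"]);P.append(o["position"])
    tip(o);print("AVG F",np.mean(F,0).round(2),"T",np.mean(T,0).round(3),"P",np.mean(P,0).round(5),"Fz",np.round(np.array(F)[:,2],1))
E
python3 -c "
from h import *
avg()"
```

```text
t 11.75 pos [ 0.5106 -0.1193  0.1286] F [-0.16  0.69  2.29] T [ 0.073  0.191 -0.027] w 0.1053 j7 1.503
x [-0.0158  0.0058 -0.9999] z [3.143e-01 9.493e-01 5.000e-04] zyaw 1.2511
TIP [ 0.5094 -0.1189  0.0528] shift yz [ 0.0016 -0.0004]
AVG F [-0.62  0.57  2.05] T [ 0.062  0.223 -0.018] P [ 0.51065 -0.11931  0.12859] Fz [1.8 1.7 2.5 2.3]
```

>>> play_rows(
  increments="0.0006 0.0003 0 0;0 0 0 -0.04;0 0 0 -0.04;0 0 0 -0.04;0 0 0 0",
)

```text
clock: 12.25
position: [0.5104, -0.1193, 0.1282]
ee_rot: [-0.444, 0.549, 0.454, 0.544]
ft_force: [-0.5, 1.0, 1.6]
grip_width: 0.105
```

```bash
python3 -c "
from h import *
avg(3)"
```

```text
t 12.35 pos [ 0.5104 -0.1194  0.1282] F [-0.46 -0.64  1.45] T [0.001 0.208 0.012] w 0.1043 j7 1.622
x [-0.0154  0.0057 -0.9999] z [0.1963 0.9805 0.0025] zyaw 1.3732
TIP [ 0.5092 -0.1189  0.0525] shift yz [ 0.0014 -0.    ]
AVG F [-0.39  0.07  1.43] T [0.025 0.167 0.002] P [ 0.51037 -0.11936  0.12824] Fz [1.6 1.2 1.4]
```

>>> play_rows(
  increments="0.001 0.0003 0 0;0 0 0 0",
)

```text
clock: 12.55
position: [0.5104, -0.1194, 0.1275]
ee_rot: [-0.443, 0.55, 0.453, 0.544]
ft_force: [-0.8, 0.8, 2.1]
grip_width: 0.104
```

```bash
python3 -c "
from h import *
avg(3)"
```

```text
t 12.65 pos [ 0.5103 -0.1194  0.1275] F [-1.4   0.15  2.85] T [-0.011  0.146  0.025] w 0.1056 j7 1.621
x [-0.0147  0.0056 -0.9999] z [0.1976 0.9803 0.0026] zyaw 1.3718
TIP [ 0.5092 -0.1189  0.0517] shift yz [ 0.0015 -0.0001]
AVG F [-1.39  0.25  2.81] T [-0.003  0.174  0.018] P [ 0.51036 -0.11935  0.12747] Fz [2.1 3.5 2.8]
```

>>> play_rows(
  increments="0.0004 0.0003 0 -0.03;0 0 0 -0.04;0 0 0 -0.04;0 0 0 0",
)

```text
clock: 13.05
position: [0.51, -0.1189, 0.1266]
ee_rot: [-0.474, 0.522, 0.485, 0.517]
ft_force: [0.2, 0.3, -0.6]
grip_width: 0.105
```

```bash
python3 -c "
from h import *
avg(3)"
```

```text
t 13.15 pos [ 0.51   -0.119   0.1267] F [ 0.64  0.34 -0.91] T [ 0.076 -0.071 -0.04 ] w 0.1041 j7 1.733
x [-0.0149  0.0057 -0.9999] z [0.0827 0.9966 0.0045] zyaw 1.488
TIP [ 0.5088 -0.1186  0.0509] shift yz [ 0.001  -0.0002]
AVG F [ 0.6   0.44 -0.6 ] T [ 0.038 -0.122 -0.017] P [ 0.50996 -0.11897  0.12661] Fz [-0.6 -0.3 -0.9]
```

The push fell away, so the blade is in the slot near yaw 1.47. I go deeper to confirm.

>>> play_rows(
  increments="0.001 0 0 0;0.001 0 0 0;0 0 0 0",
)

```text
clock: 13.45
position: [0.5099, -0.119, 0.1242]
ee_rot: [-0.474, 0.523, 0.484, 0.518]
ft_force: [0.8, 0.1, -0.8]
grip_width: 0.104
```

>>> play_rows(
  increments="0.001 0 0 0;0.0008 0 0 0;0 0 0 0",
)

```text
clock: 13.75
position: [0.51, -0.1189, 0.1223]
ee_rot: [-0.473, 0.523, 0.484, 0.518]
ft_force: [-0.1, -0.2, -1.0]
grip_width: 0.107
```

```bash
python3 -c "
from h import *
avg(3)"
```

```text
t 13.85 pos [ 0.5099 -0.1189  0.1223] F [ 0.29  0.68 -1.04] T [ 0.036 -0.224 -0.003] w 0.1021 j7 1.734
x [-0.0149  0.0056 -0.9999] z [0.0841 0.9964 0.0043] zyaw 1.4866
TIP [ 0.5088 -0.1185  0.0465] shift yz [ 0.001  -0.0003]
AVG F [-0.    0.23 -0.85] T [ 0.078 -0.15   0.011] P [ 0.50993 -0.11891  0.12228] Fz [-1.  -0.5 -1. ]
```

>>> play_rows(
  increments="0 -0.0003 0 0.04;0 0 0 0.04;0 0 0 0.04;0 0 0 0.04;0 0 0 0.04;0 0 0 0",
)

```text
clock: 14.45
position: [0.51, -0.1187, 0.1223]
ee_rot: [-0.417, 0.57, 0.427, 0.564]
ft_force: [1.1, 0.3, -0.9]
grip_width: 0.107
```

```bash
python3 -c "
from h import *
avg(3)"
```

```text
t 14.55 pos [ 0.5099 -0.1187  0.1223] F [-0.02  0.26 -0.64] T [ 0.055 -0.141  0.062] w 0.1066 j7 1.535
x [-0.0156  0.0058 -0.9999] z [0.2852 0.9585 0.0011] zyaw 1.2816
TIP [ 0.5088 -0.1183  0.0465] shift yz [ 0.0008 -0.0007]
AVG F [ 0.87  0.29 -0.73] T [ 0.03  -0.112  0.096] P [ 0.50996 -0.1187   0.12228] Fz [-0.9 -0.6 -0.6]
```

Torque is now about 0.08–0.1 N m, so the rotor is engaged. I keep turning.

>>> play_rows(
  increments="0 0 0 0.04;0 0 0 0.04;0 0 0 0.04;0 0 0 0.04;0 0 0 0",
)

```text
clock: 15.05
position: [0.5099, -0.1185, 0.1223]
ee_rot: [-0.371, 0.602, 0.381, 0.595]
ft_force: [0.7, -0.2, -1.3]
grip_width: 0.105
```

```bash
python3 -c "
from h import *
avg(3)"
```

```text
t 15.15 pos [ 0.5099 -0.1185  0.1223] F [ 0.64  0.23 -0.14] T [ 0.054 -0.15   0.092] w 0.1053 j7 1.382
x [-0.0156  0.0061 -0.9999] z [ 0.4326  0.9016 -0.0012] zyaw 1.1234
TIP [ 0.5088 -0.118   0.0465] shift yz [ 0.0006 -0.001 ]
AVG F [ 0.55  0.08 -0.65] T [ 0.029 -0.127  0.108] P [ 0.50994 -0.11851  0.1223 ] Fz [-1.3 -0.5 -0.1]
```

>>> play_rows(
  increments="0 0 0 0.04;0 0 0 0.04;0 0 0 0.03;0 0 0 0",
)

```text
clock: 15.55
position: [0.5099, -0.1184, 0.1223]
ee_rot: [-0.339, 0.622, 0.348, 0.614]
ft_force: [0.9, 0.1, -1.6]
grip_width: 0.106
```

```bash
python3 -c "
from h import *
avg(3)"
```

```text
t 15.65 pos [ 0.5099 -0.1184  0.1223] F [ 0.29 -0.16 -0.45] T [ 0.102 -0.113  0.102] w 0.1052 j7 1.278
x [-0.0156  0.0064 -0.9999] z [ 0.5268  0.85   -0.0028] zyaw 1.0159
TIP [ 0.5087 -0.1179  0.0465] shift yz [ 0.0004 -0.0012]
AVG F [ 0.7   0.16 -0.65] T [ 0.071 -0.152  0.09 ] P [ 0.50993 -0.1184   0.12229] Fz [-1.6  0.1 -0.5]
```

>>> play_rows(
  increments="0 0 0 0.03;0 0 0 0.03;0 0 0 0.03;0 0 0 0",
)

```text
clock: 16.05
position: [0.51, -0.1183, 0.1223]
ee_rot: [-0.309, 0.638, 0.318, 0.63]
ft_force: [0.8, -0.0, -0.5]
grip_width: 0.103
```

```bash
python3 -c "
from h import *
avg(3)"
```

```text
t 16.15 pos [ 0.51   -0.1183  0.1223] F [ 1.09  0.92 -0.23] T [ 0.023 -0.24   0.244] w 0.1101 j7 1.187
x [-0.0155  0.0064 -0.9999] z [ 0.6044  0.7967 -0.0043] zyaw 0.9218
TIP [ 0.5088 -0.1179  0.0465] shift yz [ 0.0003 -0.0013]
AVG F [ 0.61  0.66 -0.69] T [ 0.056 -0.224  0.221] P [ 0.50998 -0.11834  0.12231] Fz [-0.5 -1.4 -0.2]
```

>>> play_rows(
  increments="0 0 0 0.03;0 0 0 0.03;0 0 0 0",
)

```text
clock: 16.45
position: [0.51, -0.1183, 0.1223]
ee_rot: [-0.29, 0.647, 0.298, 0.639]
ft_force: [0.5, -0.8, -0.5]
grip_width: 0.106
```

```bash
python3 -c "
from h import *
avg(3)"
```

```text
t 16.55 pos [ 0.51   -0.1183  0.1223] F [ 0.16  0.38 -0.79] T [ 0.034 -0.152  0.333] w 0.1057 j7 1.126
x [-0.0156  0.0063 -0.9999] z [ 0.6531  0.7573 -0.0054] zyaw 0.8591
TIP [ 0.5088 -0.1178  0.0465] shift yz [ 0.0002 -0.0013]
AVG F [ 0.23 -0.05 -0.74] T [ 0.065 -0.16   0.349] P [ 0.50999 -0.11829  0.12229] Fz [-0.5 -0.9 -0.8]
```

>>> play_rows(
  increments="0 0 0 -0.04;0 0 0 -0.04;0 0 0 0",
)

```text
clock: 16.85
position: [0.51, -0.1183, 0.1223]
ee_rot: [-0.316, 0.634, 0.325, 0.626]
ft_force: [1.0, -0.3, -0.7]
grip_width: 0.105
```

```bash
python3 - <<'E'
from h import *
avg(4)
from workcell import camera
c=camera("side");np.savez("side7.npz",**c)
a=load("side",6)["img"];b=c["img"]
f=lambda i:cv2.resize(i[180:215,265:310],None,fx=8,fy=8,interpolation=2)
cv2.imwrite("pics/bolt.png",np.hstack([f(a),f(b)]))
E
```

```text
t 17.0 pos [ 0.51   -0.1183  0.1223] F [ 1.33 -0.2  -0.74] T [ 0.105 -0.186  0.101] w 0.1059 j7 1.205
x [-0.0154  0.0063 -0.9999] z [ 0.5898  0.8076 -0.004 ] zyaw 0.94
TIP [ 0.5089 -0.1179  0.0465] shift yz [ 0.0004 -0.0013]
AVG F [ 0.69  0.19 -1.  ] T [ 0.124 -0.186  0.145] P [ 0.51001 -0.11836  0.1223 ] Fz [-0.7 -1.2 -1.4 -0.7]
```

View pics/bolt.png

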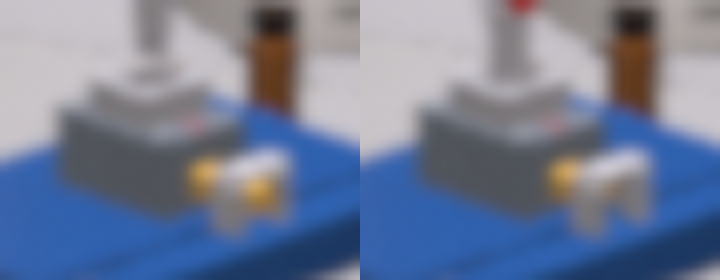

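The bolt has left the keeper: the brass end that was in its gap at (262,195) on the left is gone on the right. I relieve the twist and release.

>>> play_rows(
  increments="0 0 0 -0.05;0 0 0 0;0 0 0 0",
)

```text
clock: 17.35
position: [0.51, -0.1184, 0.1223]
ee_rot: [-0.331, 0.626, 0.34, 0.619]
ft_force: [0.1, -0.0, -1.3]
grip_width: 0.107
```

>>> play_rows(
  increments="0 0 0 0;0 0 0 0;0 0 0 0;0 0 0 0",
  hand=0.2,
)

```text
clock: 17.75
position: [0.5098, -0.1188, 0.1224]
ee_rot: [-0.33, 0.627, 0.339, 0.619]
ft_force: [0.5, -0.9, -0.7]
grip_width: 0.401
```

```bash
python3 -c "
from h import *
avg(2)"
```

```text
t 17.8 pos [ 0.5098 -0.1188  0.1224] F [ 0.22 -1.01 -0.1 ] T [-0.044 -0.052  0.024] w 0.3999 j7 1.248
x [-0.0158  0.0061 -0.9999] z [ 0.5533  0.833  -0.0037] zyaw 0.9845
TIP [ 0.5086 -0.1183  0.0466] shift yz [ 0.0004 -0.0008]
AVG F [ 0.35 -0.96 -0.39] T [-0.016 -0.046  0.009] P [ 0.50978 -0.11877  0.1224 ] Fz [-0.7 -0.1]
```

>>> play_rows(
  increments="-0.005 0 0 0;-0.01 0 0 0;-0.01 0 0 0;-0.02 0 0 0;-0.03 0 0 0;-0.03 0 0 0;0 0 0 0",
)

```text
clock: 18.5
position: [0.5115, -0.12, 0.2359]
ee_rot: [-0.33, 0.627, 0.338, 0.62]
ft_force: [-0.3, -0.4, 0.2]
grip_width: 0.398
```

```bash
python3 - <<'E'
from h import *
avg(2)
from workcell import camera
c=camera("side");np.savez("side8.npz",**c)
cv2.imwrite("pics/side8.png",cv2.resize(c["img"][120:230,240:380],None,fx=5,fy=5,interpolation=2))
E
```

```text
t 18.55 pos [ 0.5108 -0.1198  0.2341] F [-0.49 -0.05 -0.31] T [-0.02  -0.013 -0.077] w 0.4012 j7 1.193
x [-0.0162  0.0059 -0.9999] z [ 0.5543  0.8323 -0.0041] zyaw 0.9833
TIP [ 0.5096 -0.1194  0.1583] shift yz [ 0.0019 -0.0004]
AVG F [-0.39 -0.23 -0.05] T [-0.046 -0.029 -0.037] P [ 0.51116 -0.11992  0.235  ] Fz [ 0.2 -0.3]
```

View pics/side8.png

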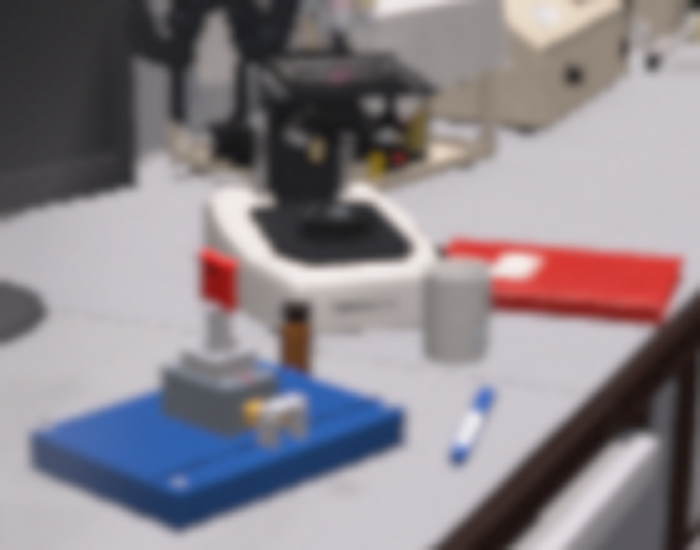

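>>> play_rows(
  increments="-0.01 0.02 0.02 0;0 0.025 0.03 0;0 0.025 0.03 0;0 0.025 0.03 0;0 0.025 0.03 0;0 0.01 0.02 0;0 0 0 0",
)

```text
clock: 19.3
position: [0.4862, 0.0918, 0.2389]
ee_rot: [-0.327, 0.632, 0.338, 0.616]
ft_force: [0.4, 0.4, -0.7]
grip_width: 0.402
```

```bash
python3 - <<'E'
from h import *
avg(1)
from workcell import camera
c=camera("top");np.savez("top9.npz",**c)
a=load("top",0)["img"];f=lambda i:cv2.resize(i[172:220,305:355],None,fx=8,fy=8,interpolation=2)
cv2.imwrite("pics/top9.png",np.hstack([f(a),f(c["img"])]))
E
```

```text
t 19.3 pos [0.4862 0.0918 0.2389] F [ 0.36  0.35 -0.66] T [-0.024 -0.024  0.019] w 0.4021 j7 0.731
x [-0.0273  0.0032 -0.9996] z [ 0.5568  0.8306 -0.0125] zyaw 0.9803
TIP [0.4842 0.092  0.1631] shift yz [-0.137  -0.1619]
AVG F [ 0.36  0.35 -0.66] T [-0.024 -0.024  0.019] P [0.48623 0.0918  0.23887] Fz [-0.7]
```

View pics/top9.png

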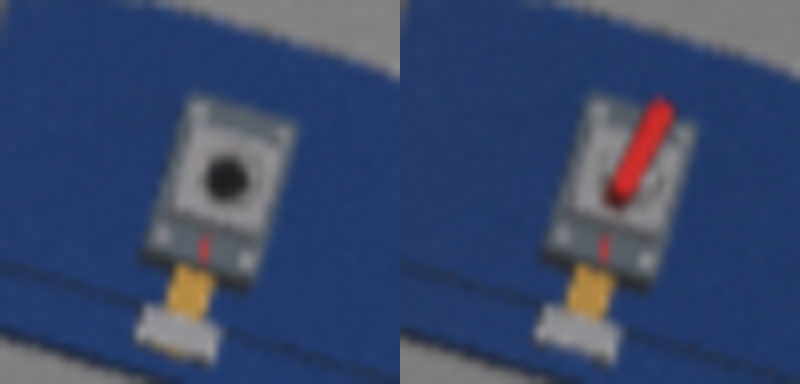

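```bash
python3 - <<'E'
from h import *
c=load("top",9);i=c["img"].astype(int);m=(i[...,2]-np.maximum(i[...,0],i[...,1])>60);m[:, :325]=0;m[:,345:]=0;m[:180]=0;m[199:]=0
ys,xs=np.nonzero(m);P=onz(c,np.c_[xs,ys],.14)[:,:2]*1000;q=P-P.mean(0);w,v=np.linalg.eigh(q.T@q);print(len(xs),P.mean(0),np.arctan(v[1,1]/v[0,1]))
i0=load("top")["img"].astype(int);d=np.abs(i0-i).sum(2)
for n,(x,y) in dict(beaker=(418,212),marker=(368,238),timer=(143,229)).items(): print(n,d[y-12:y+12,x-20:x+20].max())
from workcell import workorder
print(workorder.hand_in())
E
```

```text
40 [ 507.75996423 -118.68147211] -0.5009029981464528
beaker 23
marker 23
timer 24
the job is handed in; nothing more can be done
None
```

The strongbox is unlocked and I handed the job in at about 19 s. The key is left standing in the lock with the arm clear of it.

- **Insertion:** I took the red-headed key from its stand and lowered it into the keyhole. I pressed with an estimated 3 to 4.5 N, the sensor reading corrected for the key's weight, and turned it anticlockwise until the push fell away. It then went about 4 mm deeper with no resistance. I never had to turn it back the other way to find the slot.
- **Turn:** Clockwise, the torque stayed at about 0.1 N m over roughly 0.45 rad, then rose to about 0.35 N m at the stop. I took most of the twist off before letting go.
- **Gentleness:** Side force readings stayed around 2 N or less. I estimate the rotor was pressed down about 1 to 1.5 mm, well short of its 3.5 mm bottom.
- **Last checks:** In the side view the bolt had left the keeper. From above the keeper hides the bolt's end, so "fully back" rests on the hard stop and the side view, not on a measured distance. In the top view the beaker, marker and timer show no change.
- **Disagreement:** The key's direction measured from above was -0.50 rad, against about -0.59 rad from the gripper's angle at release. That is within the slot's play and the roughly 3 mm pixel size.

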